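# Bolt the swing-away furnace shut on a thermal analyser

## Task

Lock the analyser's furnace with the barrel bolt on the deck: push the bolt's upright ball handle along its slot until the bolt is all the way in the furnace's lug, then push the handle over sideways, round the corner of the slot, down to the very end of the side notch. Only push it, with the closed fingertips or the outside of the fingers: do not take the handle between the fingers. Leave the vial, the crucible box and the tweezers on the deck where they are.

Things in the scene. Friction and masses are not known exactly. Their poses are not given: they have to be found in the camera images.
- analyser: White analyser cabinet fixed on the bench, 340 mm deep (its x) by 480 wide (its y); origin at the centre of its underside, x to its rear (away from the robot at yaw 0), y towards the furnace's side, z up. Its flat deck, on which all else stands, is 170 mm above the bench.
- furnace (a point): On the axis of the furnace, at its foot on the deck; axes as the analyser. Upright steel column 110 mm across, 233 mm high above the deck, inside a green wire ring 149 mm across and a foot flange 148 mm across; its 28 mm steel swing post stands at (105, 50) mm from here.
- keeper (a point): Centre of the bore in the lug's grey keeper block (44 mm in x, 24 in y, top 56 mm above the deck), 30 mm above the deck; axes as the analyser. A flat arm joins the block to the furnace's flange. The bolt's rod (24 mm) enters the bore along +y.
- barrel (a point): Centre of the bolt's steel barrel, a tube 36 mm across and 120 long lying along the analyser's y, its axis 30 mm above the deck (200 above the bench); axes as the analyser. A straight slot 14 mm wide runs along its top; at the end nearer the furnace (+y) it turns the corner into a cross notch, 15 mm wide, down the tube's +x side.
- bolt (a joint): How far the bolt, with its handle, is pushed along the slot towards the furnace (the analyser's +y): 0 m fully withdrawn, 0.050 m fully in the lug. It starts somewhere near withdrawn, slides against about 4 N of friction and stays where it is left. The handle's stem can enter the cross notch only when this is above about 0.046.
- handle (a joint): Lean of the handle about the bolt's axis, rad: 0 upright (it rattles between about -0.1 and 0.12 in the straight slot), growing as the knob goes over to the analyser's +x side; 1.30 is the end of the cross notch. Stiff: about 1.2 N at the knob; stays where it is left.
- knob (a point): Centre of the black ball, 24 mm across, at the end of the handle, 65 mm from the bolt's axis. Its z axis points along the handle away from the axis, its y axis along the bolt towards the furnace.
- stem (a point): Point on the handle's bare steel stem (10 mm across), 42 mm from the bolt's axis, 23 mm below the ball's centre when upright; same axes as knob.
- vial_mid (a point): Bystander: middle of a small standing screw-cap glass vial, 26 mm across and 50 mm high, on the deck on the robot's side of the bolt.
- box_mid (a point): Bystander: middle of a flat closed crucible box, 50 x 70 x 24 mm, on the deck on the far (+x) side of the bolt.
- tweezers_mid (a point): Bystander: middle of steel tweezers lying flat, 138 mm long, 8 mm high, on the deck on the robot's side of the bolt and lug.

How it is judged:
By the outcome, as a careful person would: the job done as asked, in the order asked, and still so for the second after the job is handed in, with the robot touching nothing.
It also fails if it takes over 48 s, if anything falls off the work surface, if the arm or the gripper's body presses on something with over 40 N, if the wrist force passes 120 N, or if a joint passes its speed limit or range.

## Robot

A 6-joint arm with a two-finger parallel gripper is mounted at the origin on the work surface. World frame = base frame: x ahead of the robot, y to its left, z up, the work surface at z = 0. Lengths are in m, angles in degrees, forces in N, time in s.
With the tool pointing down it reaches from about 0.375 to 0.9 m from the base axis. Payload 3.1 kg.
Tool frame: the origin (TCP) lies between the finger pads; the fingertips stand 11 mm ahead of it and the grasp point (between the pads) lies 8 mm behind it; x points along the fingers, y is the direction in which the jaws open and shut, and the axes are right-handed (so a half turn about x gives the same grasp; the last joint's range is limited). The gripper opens to 87 mm and grips with 3 to 60 N. Pads are 19 mm wide; open, the fingers measure 117 mm over their backs; the gripper's body (75 mm by 190 mm) begins 51 mm behind the grasp point.
Start: joints at [57.668, 30.224, 82.088, -0, 67.689, -10.227], TCP at [0.235, 0.579, 0.234] pointing down, gripper open.
Joint ranges: [-176.69, 176.69], [-43.24, 126.21], [12.49, 139.97], [-82, 262], [0, 151.66], [-163.58, 163.58]. Speed limits (degrees/s): [159.86, 159.86, 180, 180, 180, 180].

## Interface

Orientations are given as a 3x3 rotation matrix whose columns are the frame's x, y, z axes.
In Python, from rig import bot gives the robot as it stands.
- The arm moves only by the shell command python3 -m inch 'ROWS' [OPENING]. ROWS is a JSON object of lists of equal length, an entry for each row: "dp": the shift along the tool's x, y, z in mm, a list of three; "yaw": the turn about the tool's x in degrees. In form: {"dp": [[tx, ty, tz], ...], "yaw": [yaw, ...]}. A call has 1 to 20 rows; each row shifts and turns the commanded pose from where the row before left it, along the tool's axes as they then stand; what a row does not reach is not made up. A row lasts 1/12 s, in which the tool goes at most 41.7 mm and 7.16 degrees, less where a joint would pass 70% of its speed; a pose out of reach is approached as far as the arm can. A call is refused whole if a number of a shift passes 41.7 or a number of a turn 7.16, either way. A call with a gripper value outside its range is refused whole. OPENING is the finger opening in mm, from 0 to 87, set as the call begins (- or left out, the last holds). The fingers move at their own pace and stop on an object; the grip force is fixed at half the most. Time passes only in rows, so rows that do not move let the fingers close. It gives the time, the measured TCP pose, the force and the opening at its end, in the units of the state.
- bot.read_state(): the state, without advancing time (a new reading comes with each control period).
- bot.capture(name): name is "scene" or "top" or "wrist"; returns a dict with "color" (420x560x3 uint8, red, green, blue), "intrinsics" (3x3 intrinsics, pixels), "k1" (the pictures are not rectified: a ray, as slopes to the right and down, at radius r is drawn at 1 + k1 r^2 times it, then the intrinsics apply), "pose" (4x4, takes a point from camera to world coordinates). Camera axes: x right, y down, z forward; pixel columns grow to the right and rows downward; lengths in m; the calibration is good to about 2 mm. A picture is of the moment at which its call begins. There is no depth.
- bot.hand_in(): hands the job in, once; it reports no verdict.
The state is a dict: "time_s": time; "joint_positions": joint angles; "qvel": joint speeds; "tau": joint torques, N m; "position": TCP position; "tcp_rot": TCP orientation; "force": force on the tool from outside, world axes, zero at the start; "moment": the same for the moment, N m; "opening": opening from 0.0 (shut) to 1.0 (fully open).
Only numpy, scipy, OpenCV 4.12 (cv2) and the standard library are available. Lean on these libraries where they do the work, as an engineer would, in place of code of your own. Each camera call takes 0.05 s, during which the arm holds its last target.

## Working session

There is one attempt and no reset: what is moved stays moved. The work goes in short steps, Python scripts to look and compute and a shell command to move; the robot and the scene stay as the last step left them, time stands still between calls to the robot, and variables do not carry over. Pictures are saved under pics/ and viewed, and the job is handed in when it is done.

```bash
mkdir -p pics; ls
cat > h.py <<'E'
import numpy as np, cv2
from rig import bot
def cap(n,f):
    c=bot.capture(n); cv2.imwrite('pics/'+f,c['color'][:,:,::-1]); np.savez('pics/'+f+'.npz',**{k:np.array(v) for k,v in c.items()}); return c
def ray(c,u,v):
    K=np.array(c['intrinsics']);k1=float(c['k1'])
    d=np.array([k1,0,0,0.])
    p=cv2.undistortPoints(np.array([[[u,v]]],float),K,d)[0,0]
    T=np.array(c['pose']); return T[:3,3],T[:3,:3]@np.array([p[0],p[1],1])
def atz(c,u,v,z):
    o,d=ray(c,u,v); return o+d*(z-o[2])/d[2]
def proj(c,P):
    T=np.array(c['pose']); r=np.linalg.inv(T)
    return cv2.projectPoints(np.atleast_2d(np.array(P,float)),cv2.Rodrigues(r[:3,:3])[0],r[:3,3],np.array(c['intrinsics']),np.array([float(c['k1']),0,0,0]))[0][:,0]
def tri(obs):
    A=np.zeros((3,3));b=np.zeros(3)
    for c,u,v in obs:
        o,d=ray(c,u,v);d=d/np.linalg.norm(d);M=np.eye(3)-np.outer(d,d);A+=M;b+=M@o
    x=np.linalg.solve(A,b)
    return x,[np.round(proj(c,x)[0]-[u,v],1) for c,u,v in obs]
def load(f): return dict(np.load('pics/'+f+'.npz'))
E
python3 - <<'E'
from h import *
for n in ['scene','top','wrist']:
    c=cap(n,n+'0.png'); print(n,c['pose'].round(3).tolist() if hasattr(c['pose'],'round') else c['pose'])
s=bot.read_state();print(s)
E
```

```text
pics
scene [[-0.072, 0.841, -0.537, 1.102], [0.997, 0.068, -0.028, 0.128], [0.013, -0.537, -0.843, 0.982], [0.0, 0.0, 0.0, 1.0]]
top [[0.106, -0.967, 0.23, 0.391], [-0.994, -0.104, 0.02, 0.083], [0.005, -0.231, -0.973, 0.957], [0.0, 0.0, 0.0, 1.0]]
wrist [[0.376, 0.885, 0.273, 0.161], [0.926, -0.359, -0.112, 0.611], [-0.002, 0.295, -0.956, 0.385], [0.0, 0.0, 0.0, 1.0]]
{'time_s': 0.15, 'joint_positions': array([ 5.76680879e+01,  3.02682888e+01,  8.21400315e+01, -6.94873297e-05,
        6.76893058e+01, -1.02279656e+01]), 'qvel': array([ 0.01307312, -0.1331597 , -0.25939294,  0.08947645, -0.0291934 ,
       -0.04376712]), 'tau': array([ 1.02852478e-03, -4.40429378e+01, -1.76842546e+01,  6.33155485e-02,
        5.52416069e-02, -8.94099344e-05]), 'position': array([0.23486179, 0.57860156, 0.23277688]), 'tcp_rot': array([[-9.10335739e-04,  3.76286890e-01,  9.26502751e-01],
       [-1.44033245e-03,  9.26501680e-01, -3.76287871e-01],
       [-9.99998548e-01, -1.67702027e-03, -3.01449375e-04]]), 'force': array([-0.04727335,  0.52414531, -0.08967478]), 'moment': array([-0.05527213, -0.01054041, -0.05678221]), 'opening': 0.9968890317720648}
```

View pics/scene0.png

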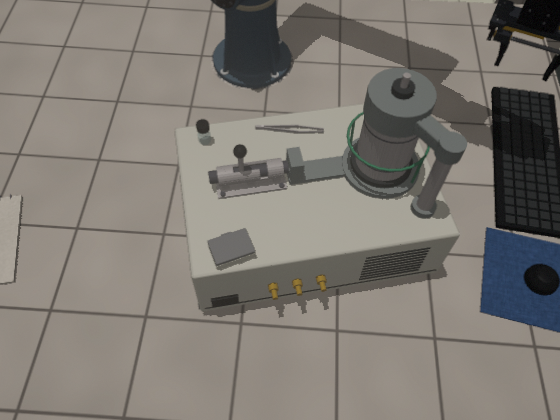

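View pics/top0.png

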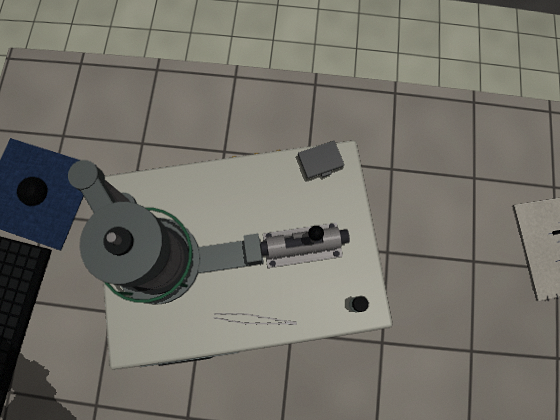

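View pics/wrist0.png

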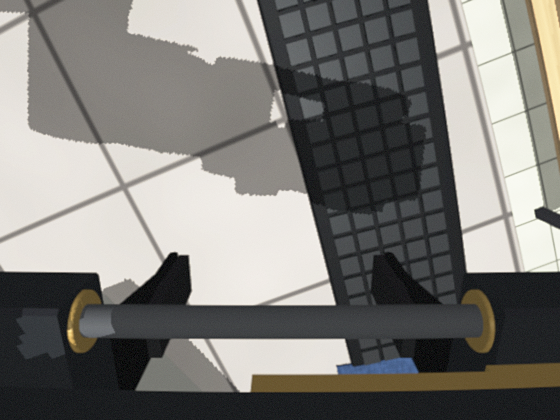

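Scene shows the knob at (240,151) and the keeper at (295,163). Top shows the knob at (316,233), keeper (254,250), vial cap (360,303) and the deck corners (355,142), (391,325), (113,368).

```bash
python3 - <<'E'
from h import *
s=load('scene0.png');t=load('top0.png')
print('knob',tri([(s,240,151),(t,316,233)]))
for p in [(355,142),(391,325),(113,368),(103,180)]: print('top corner',p,atz(t,*p,.17).round(4))
for p in [(178,125),(190,264),(450,232)]: print('scene corner',p,atz(s,*p,.17).round(4))
print('vialcap',tri([(s,203,126),(t,360,303)]))
a=atz(t,270,247,.2);b=atz(t,341,237,.2);print('barrel ends',a,b)
print(atz(t,254,250,.226))
E
python3 - <<'E'
import cv2
for n,(x0,y0,x1,y1) in {'scene0':(170,100,350,235),'top0':(230,190,390,310)}.items():
    i=cv2.imread(f'pics/{n}.png')[y0:y1,x0:x1]; cv2.imwrite(f'pics/{n}z.png',cv2.resize(i,None,fx=4.4,fy=4.4,interpolation=cv2.INTER_CUBIC))
E
```

```text
knob (array([0.52480191, 0.03551623, 0.26307449]), [array([-0.5, -0. ]), array([-0.6, -0. ])])
top corner (355, 142) [ 0.7186 -0.0284  0.17  ]
top corner (391, 325) [ 0.3999 -0.1111  0.17  ]
top corner (113, 368) [0.2804 0.3408 0.17  ]
top corner (103, 180) [0.5979 0.4175 0.17  ]
scene corner (178, 125) [ 0.394  -0.1071  0.17  ]
scene corner (190, 264) [ 0.7023 -0.0341  0.17  ]
scene corner (450, 232) [0.6029 0.4157 0.17  ]
vialcap (array([ 0.42892582, -0.04803573,  0.21207424]), [array([-0.5, -0.1]), array([-0.6, -0. ])])
barrel ends [0.50536723 0.10401648 0.2       ] [ 0.53467463 -0.01195847  0.2       ]
[0.49389881 0.12819229 0.226     ]
```

View pics/top0z.png

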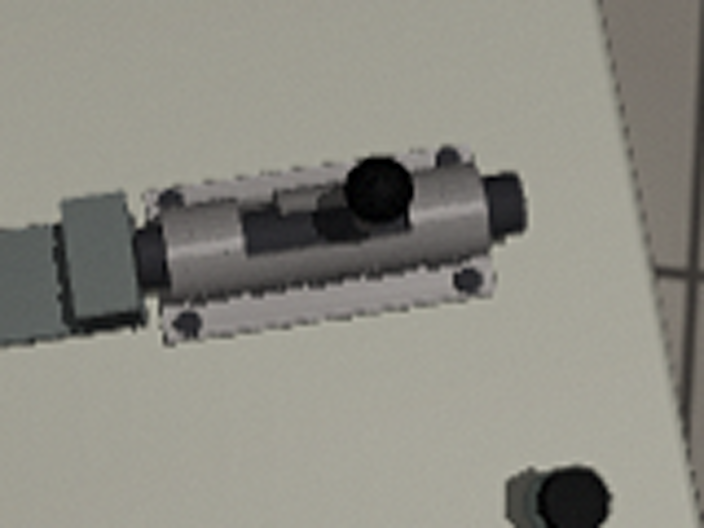

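View pics/scene0z.png

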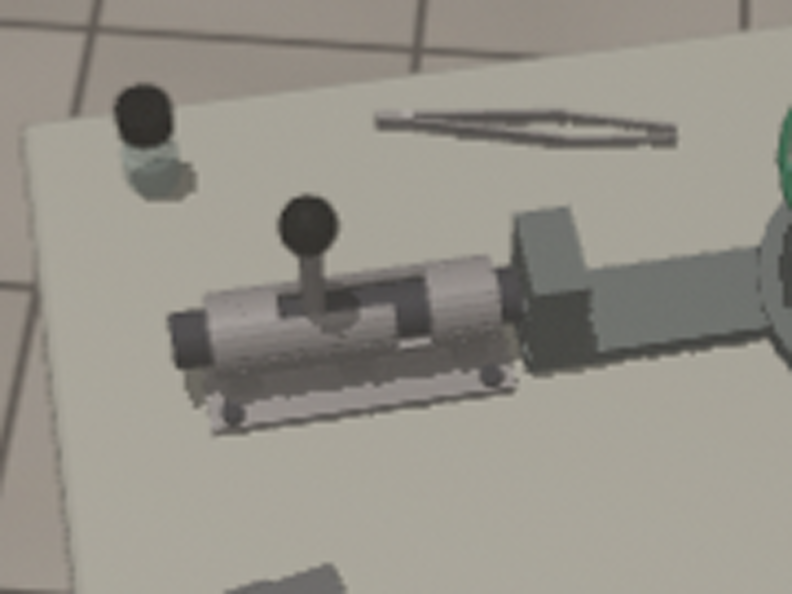

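Run:
```python
from h import *
s=load('scene0.png');t=load('top0.png')
print('cap',tri([(s,404,80),(t,118,238)]))
print('post',tri([(s,448,148),(t,86,174)]))
print('furn foot scene', atz(s,384,170,.175))
print('box',atz(t,321,159,.194),'flange edge top',atz(t,199,258,.175),atz(s,344,172,.175))
c,sn=np.cos(np.radians(14.7)),np.sin(np.radians(14.7))
ex=np.array([c,sn]);ey=np.array([-sn,c])
cen=(np.array([.7186,-.0284])+np.array([.2804,.3408])+np.array([.3999,-.1111])+np.array([.5979,.4175]))/4; print('an',cen)
for n,p in dict(knob=(.5248,.0355),be1=(.5054,.104),be2=(.5347,-.012),keeper=(.4939,.1282)).items():
  d=np.array(p)-cen; print(n,d@ex,d@ey)
```

```text
cap (array([0.46690266, 0.29173296, 0.39186736]), [array([-1.5,  0.3]), array([-1.8, -0.2])])
post (array([0.55810565, 0.36792157, 0.34490108]), [array([ 0.9, -0.2]), array([1. , 0.1])])
furn foot scene [0.47781948 0.30337469 0.175     ]
box [0.67019638 0.0324493  0.194     ] flange edge top [0.47719668 0.22306355 0.175     ] [0.4886813  0.22741033 0.175     ]
an [0.4992 0.1547]
knob -0.0054858925234463176 -0.12179451951225556
be1 -0.006868467723239226 -0.050613774322162755
be2 -0.007963444138743492 -0.17025194142049926
keeper -0.011851104621209467 -0.02428767834226127
```

```bash
python3 -m inch '{"dp":[[-15,0,0],[-30,0,0],[-30,0,0],[-30,0,0],[-35,0,0],[-35,0,0],[-30,0,0],[-25,0,0],[0,0,0]],"yaw":[7,7,7,7,7,7,7,4.2,0]}' 0
```

```text
time_s: 0.9
position: [0.2361, 0.5807, 0.4703]
tcp_rot: [[0.007, 0.968, 0.252], [0.01, 0.252, -0.968], [-1.0, 0.009, -0.008]]
force: [0.4, 0.1, 1.0]
opening: 0.399
```

```bash
python3 -m inch '{"dp":[[0,3,15],[0,7,32],[0,7,32],[0,7,32],[0,7,32],[0,7,32],[0,7,32],[0,7,32],[0,7,32],[0,7,32],[0,7,32],[0,7,32],[0,7,32],[0,7,32],[0,7,32],[0,7,32],[0,7,32],[0,7,32],[0,7,32],[0,7,32]],"yaw":[0,0,0,0,0,0,0,0,0,0,0,0,0,0,0,0,0,0,0,0]}'
```

```text
time_s: 2.57
position: [0.5248, 0.0094, 0.4626]
tcp_rot: [[-0.002, 0.967, 0.254], [0.0, 0.254, -0.967], [-1.0, -0.002, -0.001]]
force: [0.1, 0.4, -0.1]
opening: 0.005
```

```bash
cat > st.py <<'E'
from h import *
K=np.array([.5248,.0355,.265])
def rep(K=K):
    s=bot.read_state();R=s['tcp_rot'];d=(K-s['position'])*1000
    print('t',s['time_s'].__round__(2),'tcp',s['position'].round(4),'F',s['force'].round(1),'yaw',np.degrees(np.arctan2(R[1,1],R[0,1])).round(2),'tilt',R[:,0].round(3),'op',round(s['opening'],3),'knob in tool',(R.T@d).round(1))
if __name__=='__main__': rep()
E
python3 st.py
```

```text
t 2.57 tcp [0.5248 0.0094 0.4626] F [ 0.1  0.4 -0.1] yaw 14.72 tilt [-0.002  0.    -1.   ] op 0.005 knob in tool [197.6   7.  -25. ]
```

```bash
python3 -m inch '{"dp":[[0,4,10],[0,3,10],[30,0,0],[35,0,0],[35,0,0],[30,0,0],[10,0,0],[0,0,0],[0,0,0]],"yaw":[0,0,0,0,0,0,0,0,0]}'; python3 st.py; python3 -c "
from h import *
cap('wrist','w1.png');cap('scene','s1.png')"
```

```text
time_s: 3.32
position: [0.537, -0.0061, 0.3243]
tcp_rot: [[0.001, 0.967, 0.255], [0.0, 0.255, -0.967], [-1.0, 0.001, 0.0]]
force: [0.1, 0.5, -0.1]
opening: 0.002
t 3.32 tcp [ 0.537  -0.0061  0.3243] F [ 0.1  0.5 -0.1] yaw 14.75 tilt [ 0.001  0.    -1.   ] op 0.002 knob in tool [ 59.3  -1.2 -43.4]
```

View pics/w1.png

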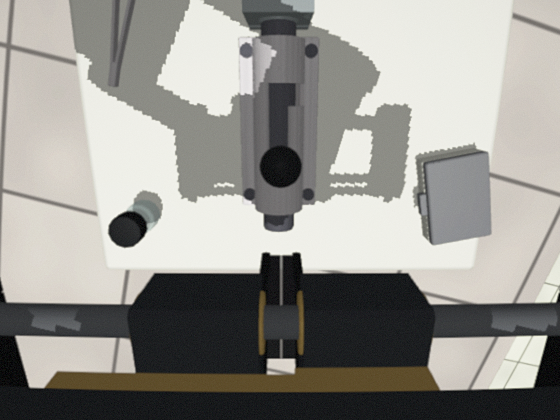

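View pics/s1.png

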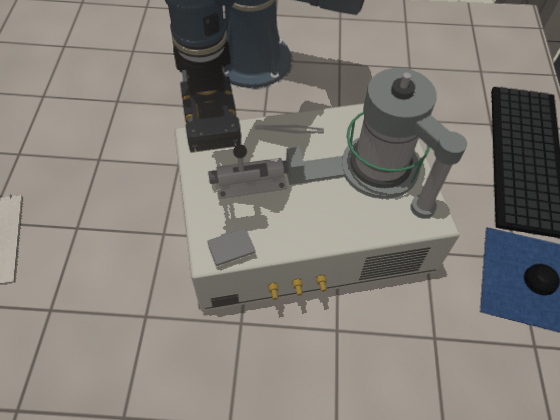

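Wrist shows the knob at (280,167), in line with the closed fingertips at (281,255); the vial (130,228) and box (457,197) are clear. I'm descending beside the knob next.

```bash
python3 -c "
from h import *
print(tri([(load('w1.png'),280,167),(load('scene0.png'),240,151),(load('top0.png'),316,233)]))"
python3 -m inch '{"dp":[[20,-1,0],[25,0,0],[20,0,0],[8,0,0],[0,0,0],[0,0,-6],[0,0,-6],[0,0,-4],[0,0,0]],"yaw":[0,0,0,0,0,0,0,0,0]}'; python3 st.py
```

```text
(array([0.52580275, 0.03561638, 0.26391699]), [array([-2.2, -0.6]), array([-0.5,  0.1]), array([-0.5, -0.8])])
time_s: 4.17
position: [0.5317, 0.0097, 0.2519]
tcp_rot: [[0.002, 0.967, 0.255], [0.0, 0.255, -0.967], [-1.0, 0.002, 0.0]]
force: [-2.3, 0.1, 1.6]
opening: 0.0
t 4.17 tcp [0.5317 0.0097 0.2519] F [-2.3  0.1  1.6] yaw 14.75 tilt [ 0.002  0.    -1.   ] op 0.0 knob in tool [-13.1  -0.  -26.7]
```

Not yet in contact (26.7 mm away). Pushing now.

```bash
python3 -m inch '{"dp":[[0,0,-3],[0,0,-3],[0,0,-3],[0,0,-3],[0,0,-3],[0,0,-3],[0,0,-3],[0,0,-3],[0,0,0]],"yaw":[0,0,0,0,0,0,0,0,0]}'; python3 st.py;  python3 -c "
from h import *
cap('wrist','w2.png');cap('top','t2.png')"
```

```text
time_s: 4.92
position: [0.526, 0.0308, 0.2511]
tcp_rot: [[0.002, 0.967, 0.254], [-0.003, 0.254, -0.967], [-1.0, 0.001, 0.003]]
force: [-0.9, -4.4, 2.6]
opening: 0.008
t 4.92 tcp [0.526  0.0308 0.2511] F [-0.9 -4.4  2.6] yaw 14.72 tilt [ 0.002 -0.003 -1.   ] op 0.008 knob in tool [-13.9  -0.   -4.8]
```

View pics/w2.png

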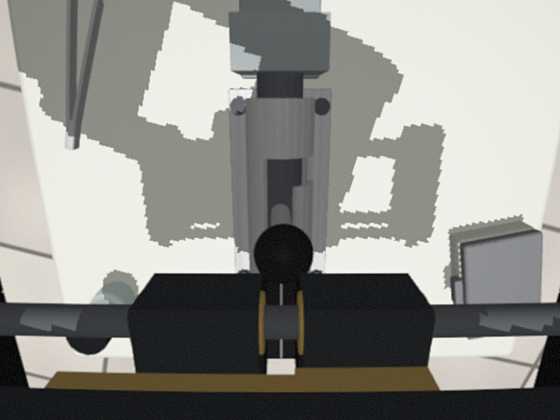

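Contact is made (about 4.4 N). Knob at (283,253), with the slot still open ahead to row about 158.

```bash
python3 -m inch '{"dp":[[0,0,-3],[0,0,-3],[0,0,-3],[0,0,-3],[0,0,-3],[0,0,-3],[0,0,-2],[0,0,0]],"yaw":[0,0,0,0,0,0,0,0]}'; python3 st.py;python3 -m inch '{"dp":[[0,0,-2],[0,0,-1],[0,0,0]],"yaw":[0,0,0]}'; python3 st.py;  python3 -c "
from h import *
cap('wrist','w3.png');cap('top','t3.png');c=cap('scene','s3.png')
i=cv2.imread('pics/s3.png')[100:235,170:350];cv2.imwrite('pics/s3z.png',cv2.resize(i,None,fx=4.4,fy=4.4,interpolation=cv2.INTER_CUBIC))"
```

```text
time_s: 5.68
position: [0.521, 0.0501, 0.2511]
tcp_rot: [[0.002, 0.967, 0.254], [-0.003, 0.254, -0.967], [-1.0, 0.001, 0.003]]
force: [-1.4, -4.8, 1.9]
opening: 0.005
t 5.68 tcp [0.521  0.0501 0.2511] F [-1.4 -4.8  1.9] yaw 14.72 tilt [ 0.002 -0.003 -1.   ] op 0.005 knob in tool [-13.8  -0.   15.1]
time_s: 5.93
position: [0.5203, 0.0528, 0.2511]
tcp_rot: [[0.002, 0.967, 0.254], [-0.003, 0.254, -0.967], [-1.0, 0.001, 0.003]]
force: [-1.4, -6.3, 1.2]
opening: 0.006
t 5.93 tcp [0.5203 0.0528 0.2511] F [-1.4 -6.3  1.2] yaw 14.72 tilt [ 0.002 -0.003 -1.   ] op 0.006 knob in tool [-13.8  -0.   17.9]
```

View pics/w3.png

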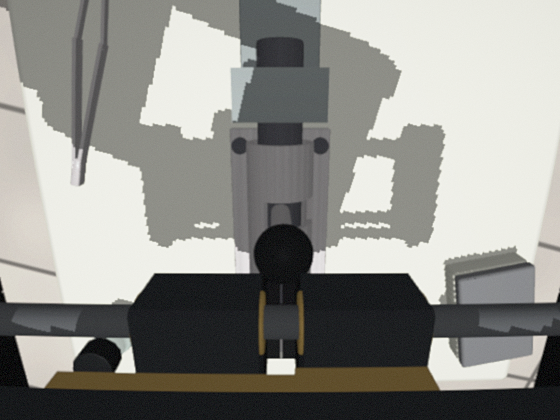

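View pics/s3z.png

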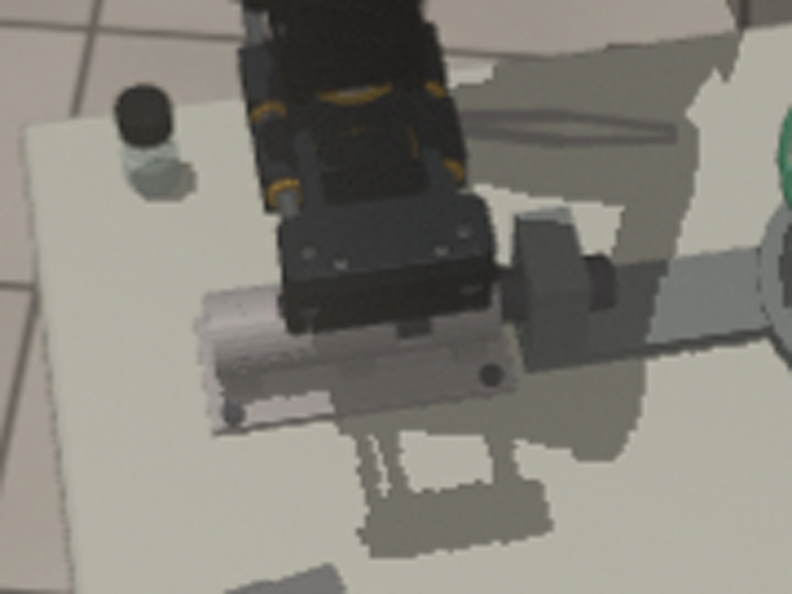

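The rod end now shows through the keeper. I'll continue with small steps until the stop is felt.

```bash
python3 -m inch '{"dp":[[0,0,-1],[0,0,-1],[0,0,0]],"yaw":[0,0,0]}'; python3 st.py;python3 -m inch '{"dp":[[0,0,-1],[0,0,-1],[0,0,0]],"yaw":[0,0,0]}'; python3 st.py
```

```text
time_s: 6.33
position: [0.5199, 0.0542, 0.2511]
tcp_rot: [[0.002, 0.967, 0.254], [-0.004, 0.254, -0.967], [-1.0, 0.001, 0.005]]
force: [-0.6, -6.4, 2.2]
opening: 0.008
t 6.33 tcp [0.5199 0.0542 0.2511] F [-0.6 -6.4  2.2] yaw 14.73 tilt [ 0.002 -0.004 -1.   ] op 0.008 knob in tool [-13.8  -0.   19.4]
time_s: 6.58
position: [0.5199, 0.0545, 0.2512]
tcp_rot: [[0.003, 0.967, 0.255], [-0.008, 0.255, -0.967], [-1.0, 0.001, 0.008]]
force: [-0.4, -12.2, 1.4]
opening: 0.005
t 6.58 tcp [0.5199 0.0545 0.2512] F [ -0.4 -12.2   1.4] yaw 14.76 tilt [ 0.003 -0.008 -1.   ] op 0.005 knob in tool [-13.6  -0.   19.7]
```

Force rose to 12 N with no further motion, so the bolt is at its stop. Backing off and going round to the −x side.

```bash
python3 -m inch '{"dp":[[0,0,10],[0,0,10],[0,-20,0],[0,-20,0],[0,-3,0],[0,0,0]],"yaw":[0,0,0,0,0,0]}'; python3 st.py;  python3 -c "
from h import *
cap('wrist','w4.png');cap('top','t4.png');c=cap('scene','s4.png')
i=cv2.imread('pics/s4.png')[100:235,170:350];cv2.imwrite('pics/s4z.png',cv2.resize(i,None,fx=4.4,fy=4.4,interpolation=cv2.INTER_CUBIC))"
```

```text
time_s: 7.08
position: [0.4818, 0.0276, 0.2507]
tcp_rot: [[0.001, 0.968, 0.252], [0.001, 0.252, -0.968], [-1.0, 0.001, -0.001]]
force: [-0.1, -0.4, 0.4]
opening: 0.005
t 7.08 tcp [0.4818 0.0276 0.2507] F [-0.1 -0.4  0.4] yaw 14.62 tilt [ 0.001  0.001 -1.   ] op 0.005 knob in tool [-14.3  43.6   3.2]
```

View pics/w4.png

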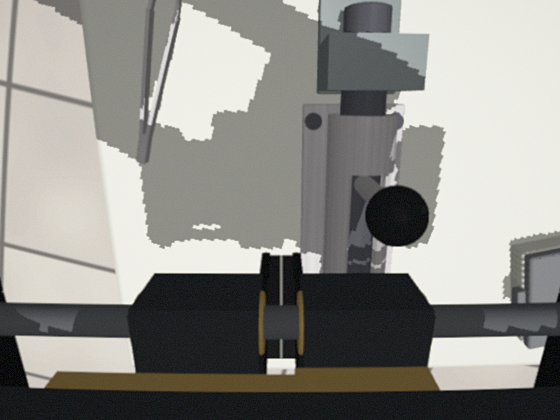

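View pics/s4z.png

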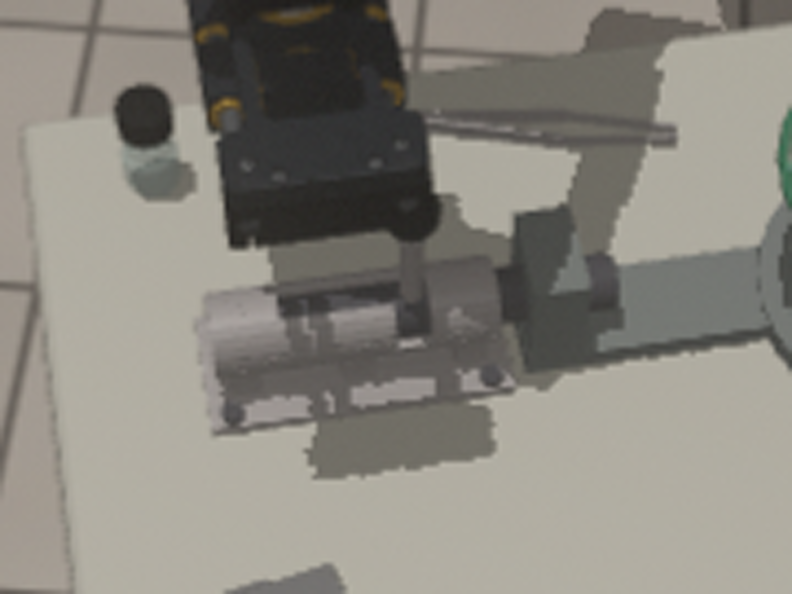

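The stem (zoom 412,270) stands right over the cross notch mouth (397–430, 318), and the rod protrudes beyond the keeper. Now I'll locate the knob.

Run:
```python
from h import *
import st
w=load('w4.png');K=atz(w,397,215,.2645);print(K,(K-[.5258,.0356,.2645])@[-.2538,.967,0])
K2=tri([(w,397,215),(load('s4.png'),170+412/4.4,100+213/4.4)]);print(K2)
st.rep(K)
```

```text
[0.51742194 0.07602355 0.2645    ] 0.04121592198418982
(array([0.51720872, 0.0765409 , 0.2650885 ]), [array([ 0.4, -0.9]), array([-0.2, -0.1])])
t 7.23 tcp [0.4837 0.0277 0.2509] F [ 0.5  0.5 -0.1] yaw 14.69 tilt [ 0.003  0.    -1.   ] op 0.007 knob in tool [-13.5  44.9 -38.2]
```

```bash
python3 -m inch '{"dp":[[4,0,-15],[4,0,-15],[0,0,-8],[0,0,0],[0,10,0],[0,5,0],[0,3,0],[0,3,0],[0,3,0],[0,3,0],[0,3,0],[0,3,0],[0,3,0],[0,0,0]],"yaw":[0,0,0,0,0,0,0,0,0,0,0,0,0,0]}'; python3 -c "
import st,numpy as np
st.rep(np.array([.5173,.0762,.2645]))
from h import *
cap('wrist','w5.png');cap('top','t5.png');c=cap('scene','s5.png')
i=cv2.imread('pics/s5.png')[100:235,170:350];cv2.imwrite('pics/s5z.png',cv2.resize(i,None,fx=4.4,fy=4.4,interpolation=cv2.INTER_CUBIC))"
```

```text
time_s: 8.4
position: [0.5079, 0.0736, 0.2424]
tcp_rot: [[0.001, 0.967, 0.254], [0.0, 0.254, -0.967], [-1.0, 0.001, 0.0]]
force: [-0.5, 0.4, 0.3]
opening: 0.008
t 8.4 tcp [0.5079 0.0736 0.2424] F [-0.5  0.4  0.3] yaw 14.69 tilt [ 0.001  0.    -1.   ] op 0.008 knob in tool [-22.1   9.7  -0.1]
```

View pics/w5.png

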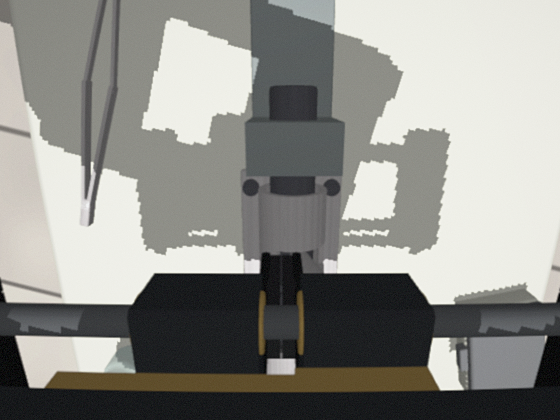

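View pics/s5z.png

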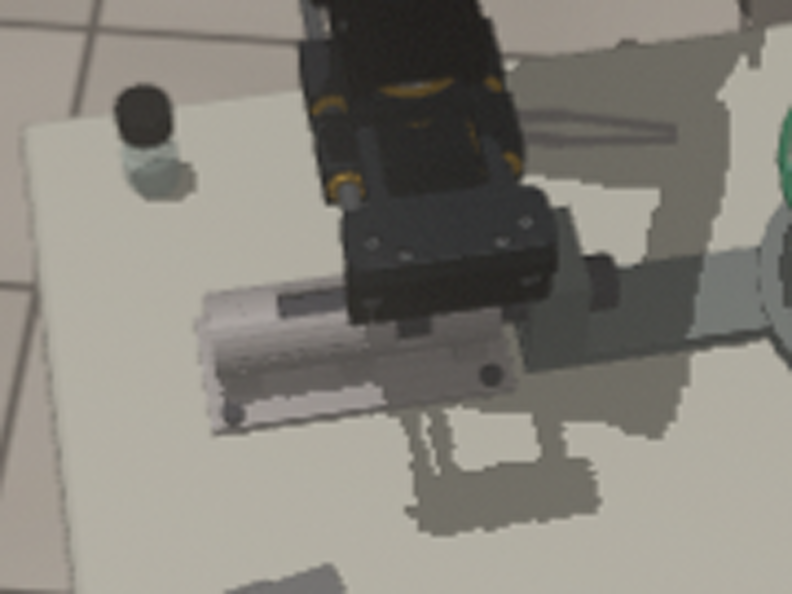

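Fingers are at the knob's −x side; in the wrist view the stem (313,262) is to their right and has begun to lean. Continue the sideways push.

```bash
python3 -m inch '{"dp":[[0,3,0],[0,3,0],[0,3,0],[0,3,0],[0,3,0],[0,3,0],[0,3,0],[0,3,0],[0,3,0],[0,3,0],[0,0,0]],"yaw":[0,0,0,0,0,0,0,0,0,0,0]}'; python3 -c "
import st,numpy as np
st.rep(np.array([.5173,.0762,.2645]))
from h import *
cap('wrist','w6.png');c=cap('scene','s6.png')
i=cv2.imread('pics/s6.png')[100:235,170:350];cv2.imwrite('pics/s6z.png',cv2.resize(i,None,fx=4.4,fy=4.4,interpolation=cv2.INTER_CUBIC))"
```

```text
time_s: 9.47
position: [0.5361, 0.0823, 0.2422]
tcp_rot: [[-0.001, 0.967, 0.253], [0.002, 0.253, -0.967], [-1.0, -0.001, -0.003]]
force: [-3.3, 3.0, -0.0]
opening: 0.004
t 9.47 tcp [0.5361 0.0823 0.2422] F [-3.3  3.  -0. ] yaw 14.68 tilt [-0.001  0.002 -1.   ] op 0.004 knob in tool [-22.2 -19.8   1.1]
```

View pics/w6.png

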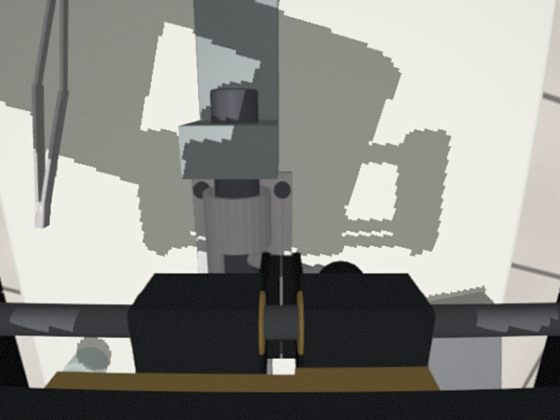

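View pics/s6z.png

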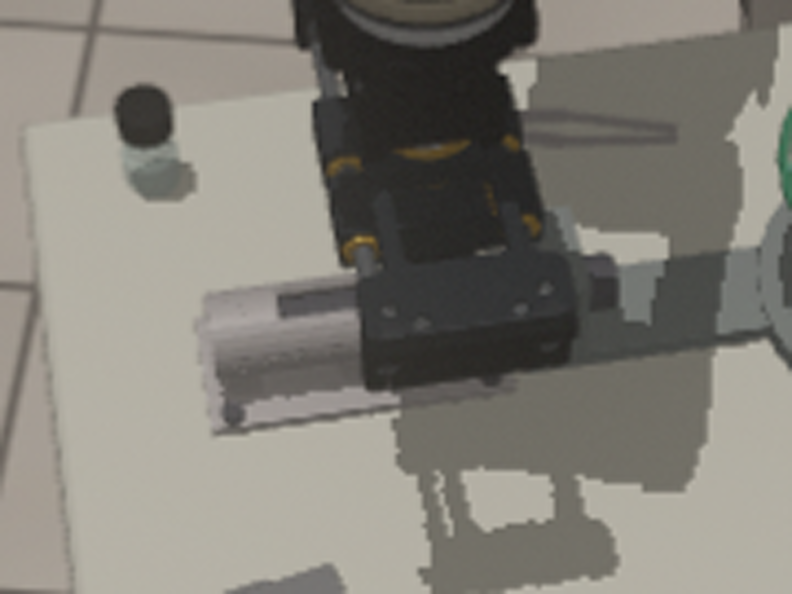

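The knob (340,268) is to the right of the fingers, leaning about 0.7 rad. I'll lift off, look, then press it down from above.

```bash
python3 -m inch '{"dp":[[0,-8,0],[-20,0,0],[-25,0,0],[-5,0,25],[0,0,25],[0,0,0]],"yaw":[0,0,0,0,0,0]}'; python3 -c "
import st,numpy as np
st.rep(np.array([.5173,.0762,.2645]))
from h import *
cap('wrist','w7.png');c=cap('scene','s7.png')
i=cv2.imread('pics/s7.png')[100:235,170:350];cv2.imwrite('pics/s7z.png',cv2.resize(i,None,fx=4.4,fy=4.4,interpolation=cv2.INTER_CUBIC))"
```

```text
time_s: 10.07
position: [0.5454, 0.0266, 0.2945]
tcp_rot: [[0.009, 0.968, 0.251], [-0.005, 0.251, -0.968], [-1.0, 0.008, 0.007]]
force: [-0.4, -0.1, -0.4]
opening: 0.004
t 10.07 tcp [0.5454 0.0266 0.2945] F [-0.4 -0.1 -0.4] yaw 14.56 tilt [ 0.009 -0.005 -1.   ] op 0.004 knob in tool [ 29.5 -15.  -55.3]
```

View pics/w7.png

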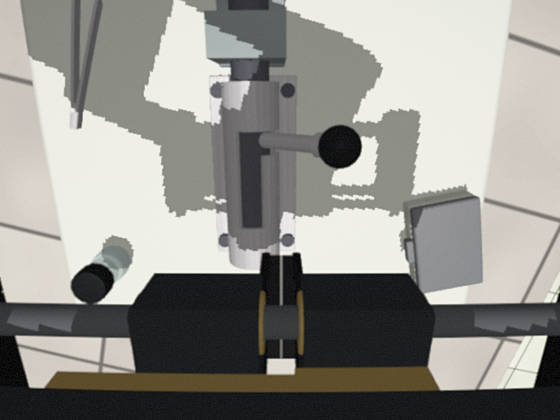

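View pics/s7z.png

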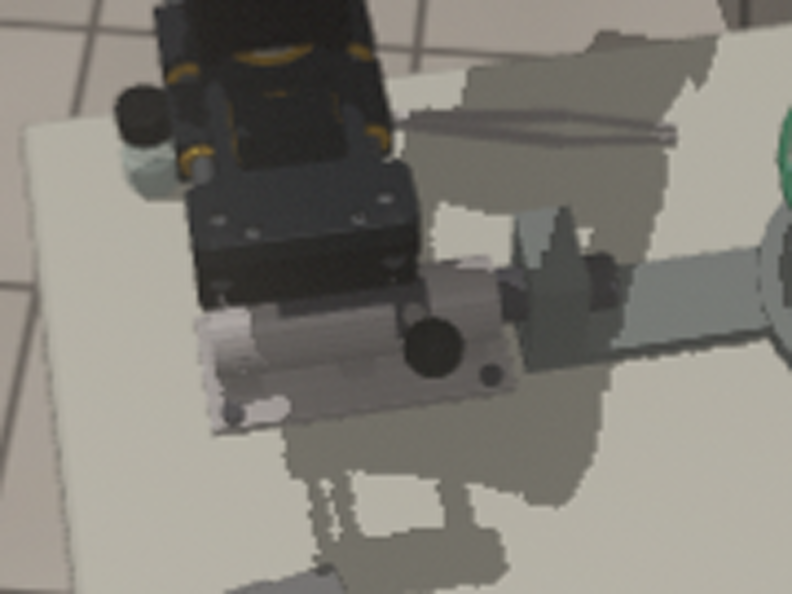

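Wrist: knob at (340,146), with the stem running from the notch at (262,137). Scene zoom: knob at (434,347). The handle is well into the notch.

Run:
```python
from h import *
import st
w=load('w7.png')
K,e=tri([(w,340,146),(load('s7.png'),268.6,178.9)]);print(K,e)
c,sn=.9673,.2538
d=K-np.array([.5173,.0762,.2645]);print('dx',d[0]*c+d[1]*sn,'dy',-d[0]*sn+d[1]*c,'lean',np.arcsin(min(1,(d[0]*c+d[1]*sn+.002)/.065)),np.arccos((K[2]-.2)/.065))
st.rep(K)
```

```text
[0.5645792  0.08913848 0.24147129] [array([ 0.1, -0.3]), array([-0.1, -0. ])]
dx 0.0490169528428242 dy 0.0005159289190675362 lean 0.9024963084840202 0.8788724124400282
t 10.17 tcp [0.5429 0.0297 0.2932] F [-0.3 -0.  -0.1] yaw 14.58 tilt [ 0.004 -0.001 -1.   ] op 0.008 knob in tool [ 51.8  35.7 -52.2]
```

```bash
python3 -m inch '{"dp":[[0,18,-26],[0,18,-26],[0,0,0],[12,0,0],[12,0,0],[3,1,0],[3,2,0],[3,2,0],[3,2,0],[3,1,0],[0,0,0]],"yaw":[0,0,0,0,0,0,0,0,0,0,0]}'; python3 -c "
import st,numpy as np
st.rep(np.array([.5646,.0891,.2415]))"
```

```text
time_s: 11.08
position: [0.572, 0.0923, 0.2538]
tcp_rot: [[0.003, 0.967, 0.254], [0.0, 0.254, -0.967], [-1.0, 0.003, 0.0]]
force: [1.4, -0.2, 0.5]
opening: 0.004
t 11.08 tcp [0.572  0.0923 0.2538] F [ 1.4 -0.2  0.5] yaw 14.69 tilt [ 0.003  0.    -1.   ] op 0.004 knob in tool [12.3 -8.   1.2]
```

```bash
python3 -m inch '{"dp":[[3,1,0],[3,1,0],[3,1,0],[2,0,0],[0,0,0]],"yaw":[0,0,0,0,0]}'; python3 -c "
import st,numpy as np
st.rep(np.array([.5646,.0891,.2415]))
from h import *
cap('wrist','w8.png')"
```

```text
time_s: 11.5
position: [0.5729, 0.0928, 0.2418]
tcp_rot: [[-0.002, 0.967, 0.254], [-0.0, 0.254, -0.967], [-1.0, -0.002, -0.0]]
force: [0.8, -0.2, 0.9]
opening: 0.006
t 11.5 tcp [0.5729 0.0928 0.2418] F [ 0.8 -0.2  0.9] yaw 14.69 tilt [-0.002 -0.    -1.   ] op 0.006 knob in tool [ 0.3 -8.9  1.5]
```

View pics/w8.png

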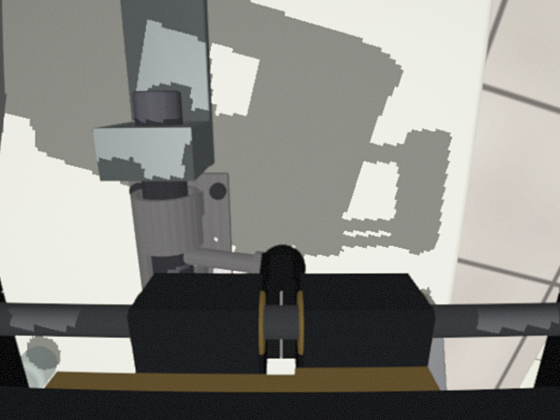

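The ball (283,262) is under the fingertips, and the force is still small, so I'll press further to the end.

```bash
python3 -m inch '{"dp":[[2,0.5,0],[2,0,0],[0,0,0]],"yaw":[0,0,0]}';python3 st.py; python3 -m inch '{"dp":[[1,0,0],[1,0,0],[0,0,0]],"yaw":[0,0,0]}';python3 st.py
```

```text
time_s: 11.8
position: [0.5734, 0.093, 0.2399]
tcp_rot: [[-0.001, 0.967, 0.254], [-0.001, 0.254, -0.967], [-1.0, -0.001, 0.0]]
force: [-2.1, -0.5, 9.3]
opening: 0.004
t 11.8 tcp [0.5734 0.093  0.2399] F [-2.1 -0.5  9.3] yaw 14.71 tilt [-0.001 -0.001 -1.   ] op 0.004 knob in tool [-25.  -61.6  43.3]
time_s: 12.05
position: [0.5736, 0.093, 0.2395]
tcp_rot: [[0.001, 0.967, 0.254], [-0.001, 0.254, -0.967], [-1.0, 0.0, 0.001]]
force: [-4.7, -0.5, 15.4]
opening: 0.004
t 12.05 tcp [0.5736 0.093  0.2395] F [-4.7 -0.5 15.4] yaw 14.72 tilt [ 0.001 -0.001 -1.   ] op 0.004 knob in tool [-25.5 -61.8  43.2]
```

A firm stop at TCP z 0.2395, where 0.2404 was predicted for lean 1.30. Lift clear and verify.

```bash
python3 -m inch '{"dp":[[-10,0,0],[-30,0,0],[-35,0,0],[-35,0,0],[-20,0,20],[0,0,30],[0,0,30],[0,0,15],[0,0,0],[0,0,0]],"yaw":[0,0,0,0,0,0,0,0,0,0]}'; python3 st.py; python3 -c "
from h import *
cap('wrist','w9.png');cap('top','t9.png');c=cap('scene','s9.png')
i=cv2.imread('pics/s9.png')[100:235,170:350];cv2.imwrite('pics/s9z.png',cv2.resize(i,None,fx=4.4,fy=4.4,interpolation=cv2.INTER_CUBIC))"
```

```text
time_s: 12.88
position: [0.5975, 0.0012, 0.3655]
tcp_rot: [[-0.003, 0.968, 0.252], [0.002, 0.252, -0.968], [-1.0, -0.002, -0.002]]
force: [1.1, -0.1, 0.7]
opening: 0.007
t 12.88 tcp [0.5975 0.0012 0.3655] F [ 1.1 -0.1  0.7] yaw 14.6 tilt [-0.003  0.002 -1.   ] op 0.007 knob in tool [100.8 -61.4 -51.3]
```

View pics/w9.png

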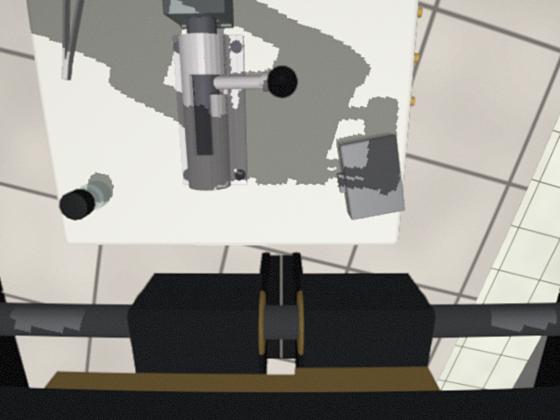

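View pics/s9z.png

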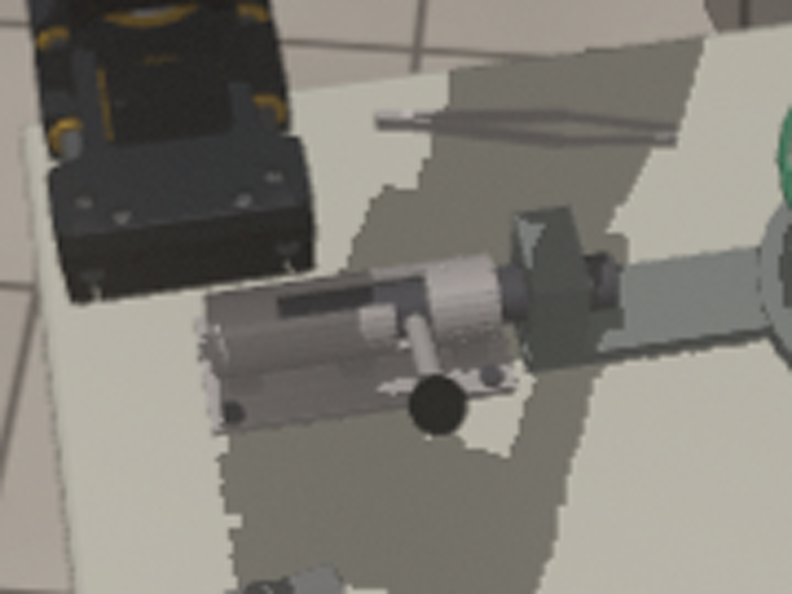

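Wrist: knob at (282,82), lying over; scene zoom: knob at (438,405), rod through the keeper. Measuring it, and checking the bystanders.

```bash
python3 - <<'E'
from h import *
w=load('w9.png');s=load('s9.png')
K,e=tri([(w,282,82),(s,170+438/4.4,100+405/4.4)]);print(K,e)
c,sn=.9673,.2538
d=K-np.array([.5173,.0762,.2645]);x=d[0]*c+d[1]*sn;print('dx',x,'dy',-d[0]*sn+d[1]*c,'lean',np.arctan2(x+.002,K[2]-.2))
a=load('top0.png')['color'].astype(int);b=load('t9.png')['color'].astype(int)
print(atz(w,76,204,.22))
E
python3 -c "
import cv2,numpy as np
a=cv2.imread('pics/top0.png')[110:350,90:400];b=cv2.imread('pics/t9.png')[110:350,90:400]
cv2.imwrite('pics/cmp9.png',cv2.resize(np.hstack([a,b]),None,fx=1.28,fy=1.28))"
```

```text
[0.57616689 0.09161795 0.21848413] [array([ 0.1, -0.5]), array([-0.2,  0. ])]
dx 0.06085502085014512 dy -2.6636433551937427e-05 lean 1.284783591606447
[ 0.43297254 -0.04519943  0.22      ]
```

View pics/cmp9.png

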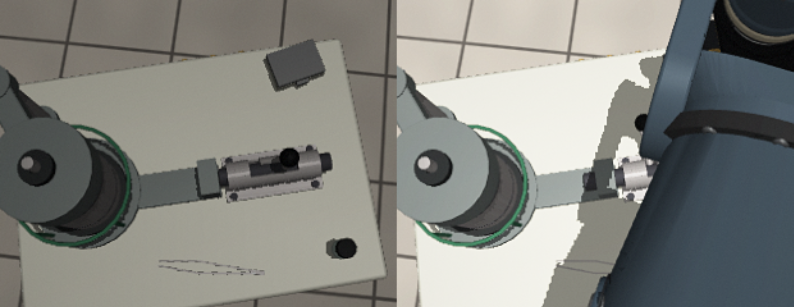

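Lean measures 1.285, consistent with 1.30 within measurement error, and the bolt position has not changed (dy ≈ 0). The vial is at its original place within a few mm, and the box and tweezers were never approached. The arm is clear, so I'm handing in.

```bash
python3 -c "
from rig import bot
print(bot.hand_in()); s=bot.read_state(); print(s['time_s'],s['force'])"
```

```text
the job is handed in; nothing more can be done
None
the job is handed in; nothing more can be done
```

The furnace is locked, as far as the pictures and forces show, and the job is handed in at about 13 s of the 48 s allowed. The hand-in gives no verdict.

**What I did**
- With the fingers closed, I pushed the knob about 41 mm along the slot until it stopped. The force rose to 12 N with no more movement, and the rod end showed beyond the keeper.
- I then pushed the knob sideways from its −x side to a lean of about 0.9 rad. From there I pressed it down from above with the closed fingertips to a firm stop at about 15 N, within 1 mm of the height expected for a lean of 1.30.
- The handle was never taken between the fingers. The arm was lifted clear before hand-in.

**Last checks**
- **Handle:** the camera measurement gave a lean of about 1.285 rad. That is slightly under 1.30, but within the measurement error of a few hundredths.
- **Bolt:** its position along the slot was unchanged from the fully-in stop (difference about 0 mm).
- **Vial:** it measured within about 5 mm of its first estimate. That is coarse, because I assumed its height, but the gripper never touched it.
- **Box and tweezers:** they looked unmoved, but I did not measure them. The final top view was partly blocked by the arm, so I judged the box from the wrist and scene views only.
- **Unexplained force:** a sideways force of about 4 N along the bolt showed up briefly during the sideways push. The bolt did not move back.

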